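# Nip up the lock ring of a short tattoo machine in its holding block

### The job

The lock ring of the short tattoo machine standing in the grey rest is loose. Stand the machine nose down in the aluminium holding block with its flats fully home in the slot, so that the barrel cannot turn, without forcing it; then, with the machine held there, turn its knurled ring anticlockwise (seen from above) up against the housing until it is hand-tight, not over-tightened. Leave the machine standing home in the block and leave the grips in the rest and the ink bottles as they are.

Things in the scene. Friction and masses are not known exactly. Their poses are not given: they have to be found in the camera images.
- machine_mid (a point): The short tattoo machine, loose, 112 mm tall, 0.2 to 0.35 kg, upright, nose down, in one of the rest's three wells, turned any way. Point on its axis, 56 mm above the nose end. z: up the machine; x: parallel to its two flats; a half turn about z changes nothing. From the nose up: flatted nose 0-20 mm, aluminium barrel 20-70, lock ring 70-84, housing 84-112.
- nose_end (a point): Centre of the machine's lower (nose) end. The nose, 20 mm long, has two spanner flats: 16 mm across the flats (along y), 26 mm over the rounded ends (along x); its last 2 mm are bevelled by 1 mm. Above it the barrel, 28 to 32 mm wide, begins with a flat shoulder 32 mm wide, 20 mm above this point.
- housing_mid (a point): Centre of the plain black round housing at the top of the machine, 25 mm wide and 28 mm tall, above the ring; it can be gripped from above. 42 mm above machine_mid. It is fixed to the barrel. A bright straight coin slot across its top end, 21 x 3.5 mm, runs parallel to the flats of the nose (along x), and shows from above how they lie.
- ring_mid (a point): Centre of the dark steel knurled lock ring on the machine's axis, 21 mm above machine_mid; the ring is 36 mm wide and 14 mm tall, and wider than all else on the machine. This point turns with the ring.
- nip (a joint): How far the ring has been turned (rad, anticlockwise from above) past its first touch on the housing; 0 while it is loose. It starts loose, 0.35 to 1.0 rad short of touching. Loose, it takes 0.09 N m to turn (in a round well the whole machine turns along); on touch 0.13, then 0.06 more per 0.1 rad. Hand-tight: about 0.22 N m, 0.15 rad; 0.34 N m, 0.35 rad is over-tight. Stays where left.
- slot (a point): Centre of the slot's mouth on top of the holding block (aluminium, 64 x 56 mm, 40 mm high, foot flange screwed to the table, fixed). Slot 26.9 mm long (along x), 16.9 mm wide (along y), 24 mm deep, 1 mm bevel at the mouth; z is up. Fully home, the machine's shoulder rests on the block: nose_end lies 20 mm below this point, machine_mid 36 mm above.
- rest: The grey rest, a bar 270 mm (along its y axis) x 72 mm, 36 mm high, fixed; origin under its centre. Three round wells, 28 mm wide and 18 mm deep, at y = -90, 0 and +90 mm hold the machine and two bare grips, in any order.
- grip_steel: Bare steel grip without ring or housing, 72 mm tall, 33 mm wide, standing in another well; origin at the centre of its underside. To be left alone.
- grip_black: Bare black grip with a thin steel stem on top, 85 mm tall, 29 mm wide, standing in another well; origin at the centre of its underside. To be left alone.
- ink_a: Small ink bottle, 33 mm wide, 88 mm tall, standing; origin at the centre of its underside. To be left alone.
- ink_b: Small ink bottle, as ink_a.
- ink_c: Small ink bottle, as ink_a.

How it is judged:
By the outcome, as a careful person would: the job done as asked, in the order asked, and still so for the second after the job is handed in, with the robot touching nothing.
It also fails if it takes over 67 s, if anything falls off the work surface, if the arm or the gripper's body presses on something with over 40 N, if the wrist force passes 120 N, or if a joint passes its speed limit or range.

### The arm

A 7-joint arm with a two-finger parallel gripper is mounted at the origin on the work surface. World frame = base frame: x ahead of the robot, y to its left, z up, the work surface at z = 0. Lengths are in m, angles in rad, forces in N, time in s.
With the tool pointing down it reaches from about 0.425 to 0.875 m from the base axis. Payload 4.7 kg.
Tool frame: the origin (TCP) lies at the very end of the fingers, on their centre line; the grasp point (between the pads) lies 19 mm behind it; y points along the fingers, z is the direction in which the jaws open and shut, and the axes are right-handed (so a half turn about y gives the same grasp; the last joint's range is limited). The gripper opens to 87 mm and grips with 3 to 60 N. Pads are 19 mm wide; open, the fingers measure 117 mm over their backs; the gripper's body (75 mm by 190 mm) begins 51 mm behind the grasp point.
Start: joints at [1.287, 0.321, -0.07, 1.45, 0.023, 1.371, -0.057], TCP at [0.191, -0.621, 0.223] pointing down, gripper open.
Joint ranges: [-2.86, 2.86], [-0.3, 2.09], [-1.38, 1.24], [0.06, 2.45], [-1.56, 4.7], [0.09, 2.05], [-2.69, 2.69]. Speed limits (rad/s): [2.57, 2.57, 3.14, 3.14, 3.14, 3.14, 3.14].

### API

Orientations are given as a 3x3 rotation matrix whose columns are the frame's x, y, z axes.
In Python, from plant import get_state, capture, get_calibration, finish_job gives the robot as it stands.
- The arm moves only by the tool jog_arm, never from a script. Its argument "deltas" is a list of rows, each a list of 7 numbers: the shift along the tool's x, y, z in m, then the turn, a rotation vector about the tool's x, y, z in rad, then the finger opening in m, from 0 to 0.087. In form: [[tx, ty, tz, ax, ay, az, gripper], ...]. A call has 1 to 20 rows; each row shifts and turns the pose as measured when the row begins, along the tool's axes as they then stand; what a row does not reach is not made up. A row lasts 1/10 s, in which the tool goes at most 50 mm and 8.59 degrees, less where a joint would pass 70% of its speed; a pose out of reach is approached as far as the arm can. A call with a gripper value outside its range is refused whole. The fingers move at their own pace and stop on an object; "newtons" is the grip in N (left out, the last holds). Time passes only in rows, so rows that do not move let the fingers close. It gives the time, the measured TCP pose, the force and the opening at its end, in the units of the state.
- get_state(): the state, without advancing time (a new reading comes with each control period).
- capture(name): name is "scene" or "top" or "wrist"; returns the picture (384x512x3 uint8, blue, green, red); there is no depth.
- get_calibration(name): a dict with "fx", "fy", "cx", "cy" (pixels), "R" (3x3) and "t" (3): a world point X has camera coordinates R X + t; the wrist camera has in their place "mount" (4x4, takes a point from camera to tool coordinates, whose origin is the TCP and whose axes are the tool frame's). Camera axes: x right, y down, z forward; pixel columns grow to the right and rows downward; lengths in m; the calibration is good to about 2 mm. A picture is of the moment at which its call begins: read the wrist's pose just before it. get_calibration takes no time and is no camera call.
- finish_job(): hands the job in, once; it reports no verdict.
The state is a dict: "t": time; "qpos": joint angles; "qvel": joint speeds; "effort": joint torques, N m; "tool_pos": TCP position; "ee_rot": TCP orientation; "ft_force": force on the tool from outside, world axes, zero at the start; "torque": the same for the moment, N m; "width": finger opening in m.
Only numpy, scipy, OpenCV 4.12 (cv2) and the standard library are available. Lean on these libraries where they do the work, as an engineer would, in place of code of your own. Each camera call takes 0.05 s, during which the arm holds its last target. There are 200 camera calls.

## Working session

There is one attempt and no reset: what is moved stays moved. The work goes in short steps, Python scripts to look and compute and a tool call to move; the robot and the scene stay as the last step left them, time stands still between calls to the robot, and variables do not carry over. Pictures are saved under pics/ and viewed, about 8 in all and at most 12, crops included, and the job is handed in when it is done.

Besides the shell and the picture viewer there is one more tool, called after "Request:" by a JSON object that holds its "fn" and its "kwargs", one argument or row to a line. jog_arm: Moves the arm, as the interface text tells. Its arguments: {"type":"object","properties":{"deltas":{"type":"array"},"newtons":{"type":"number"}},"required":["deltas"]}

```bash
mkdir -p pics; ls; python3 - <<'E'
from plant import *
import cv2,numpy as np
s=get_state();print(s)
a=capture("scene");b=capture("top")
cv2.imwrite("pics/scene.png",a);cv2.imwrite("pics/top.png",b)
for n in("scene","top","wrist"):print(n,get_calibration(n))
cv2.imwrite("pics/both.png",np.hstack([a,b])[:, :])
E
```

```text
pics
{'t': 0.0, 'qpos': array([ 1.2871193 ,  0.32184359, -0.07007196,  1.45166188,  0.02258138,
        1.37081066, -0.05687811]), 'qvel': array([-0.00086445,  0.00052507,  0.00029017,  0.00060895,  0.00051429,
        0.00033165,  0.00090996]), 'effort': array([ 8.38671731e-04, -4.91281271e+01, -4.03451454e-01, -3.12525022e+01,
       -6.40631374e-02,  4.38586192e-02,  1.65721904e-04]), 'tool_pos': array([ 0.19049534, -0.62087923,  0.22145463]), 'ee_rot': array([[-9.55980373e-01, -6.48184175e-04,  2.93429900e-01],
       [-2.93430604e-01,  1.82517953e-03, -9.55978634e-01],
       [ 8.40879736e-05, -9.99998124e-01, -1.93503288e-03]]), 'ft_force': array([-0.29879113,  0.63745435,  0.03414862]), 'torque': array([ 0.01661152, -0.00930746,  0.04158151]), 'width': 0.08706747179758793}
scene {'fx': 486.3228135560493, 'fy': 486.3228135560493, 'cx': 259.83403875769244, 'cy': 190.20675527881542, 'R': array([[ 0.11928932,  0.99282588, -0.00817542],
       [ 0.55960747, -0.07403468, -0.82544433],
       [-0.82012776,  0.09389167, -0.56442432]]), 't': array([-0.08848874, -0.22346853,  1.41332381])}
top {'fx': 372.7935628036054, 'fy': 372.7935628036054, 'cx': 257.69159318569723, 'cy': 190.0356734605064, 'R': array([[ 0.02947294, -0.99956311, -0.00222325],
       [-0.99498359, -0.02912504, -0.09570473],
       [ 0.09559816,  0.00503279, -0.99540728]]), 't': array([0.0196447 , 0.57721604, 0.77971226])}
wrist {'fx': 306.8764185293829, 'fy': 306.8764185293829, 'cx': 252.9807288938086, 'cy': 191.18024346333948, 'mount': array([[ 5.32721667e-04,  9.64149942e-01,  2.65357505e-01,
        -7.27008845e-02],
       [-8.66170872e-04, -2.65356998e-01,  9.64149840e-01,
        -1.61043494e-01],
       [ 9.99999483e-01, -7.43468451e-04,  6.93757174e-04,
         8.42262117e-05],
       [ 0.00000000e+00,  0.00000000e+00,  0.00000000e+00,
         1.00000000e+00]])}
```

View pics/scene.png

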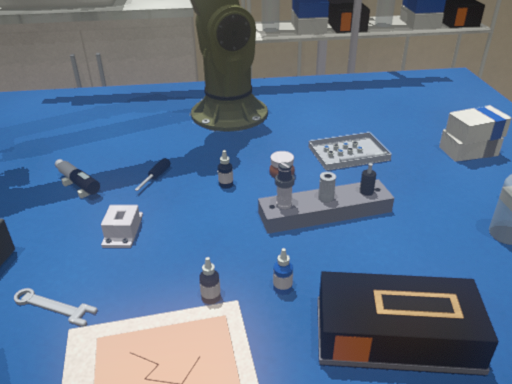

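View pics/top.png

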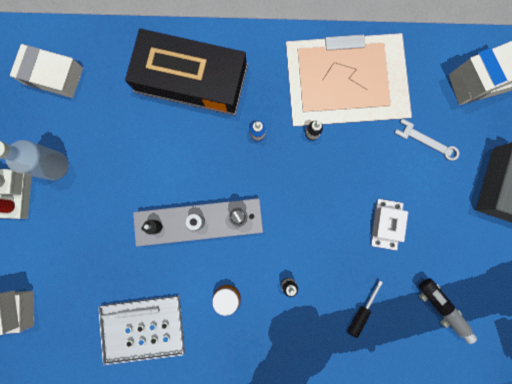

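The scene view shows the machine in the well nearest the holding block, at about (284,185). In the top view the machine is at (238,215), the block slot at (393,224) and the ink bottles at (258,130), (315,129) and (290,288). Next I'll cast rays and enlarge both targets.

```bash
cat >h.py <<'E'
from plant import *
import cv2,numpy as np
def ray(n,u,v,z,st=None):
    c=get_calibration(n); d=np.array([(u-c["cx"])/c["fx"],(v-c["cy"])/c["fy"],1])
    if n=="wrist":
        M=c["mount"];R=st["ee_rot"]@M[:3,:3];o=st["tool_pos"]+st["ee_rot"]@M[:3,3];d=R@d
    else:
        R=c["R"].T;o=-R@c["t"];d=R@d
    return o+d*(z-o[2])/d[2]
E
python3 - <<'E'
from h import *
b=cv2.imread("pics/top.png")
for nm,u,v,z in (("mach",238,215,.13),("block",393,224,.04),("inkA",258,130,.088),("inkB",315,129,.088),("inkC",290,288,.088),("gripS",194,222,.09),("gripB",151,227,.1)):
    p=ray("top",u,v,z);print(nm,p.round(4),np.hypot(*p[:2]).round(3))
x=cv2.resize(b[185:245,208:268],(400,400),interpolation=cv2.INTER_CUBIC)
y=cv2.resize(b[194:254,363:423],(400,400),interpolation=cv2.INTER_CUBIC)
cv2.imwrite("pics/crop1.png",np.hstack([x,y]))
E
```

```text
mach [0.5184 0.0717 0.13  ] 0.523
block [ 0.5115 -0.2513  0.04  ] 0.57
inkA [0.6933 0.0393 0.088 ] 0.694
inkB [ 0.6987 -0.0766  0.088 ] 0.703
inkC [ 0.3803 -0.0325  0.088 ] 0.382
gripS [0.5031 0.1606 0.09  ] 0.528
gripB [0.4908 0.2424 0.1   ] 0.547
```

View pics/crop1.png

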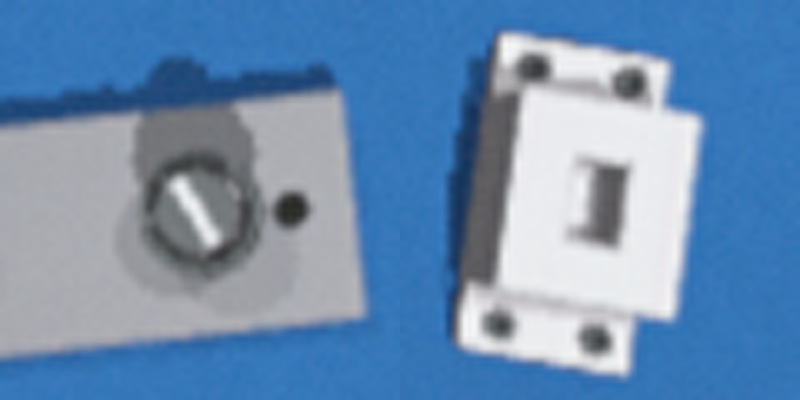

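The coin slot lies at about +30° in world yaw and the block slot at about -9°. The block comes first on the way, so I'll fly over it.

Request:
{"fn": "jog_arm", "kwargs": {
  "deltas": [
    [-0.03,0,-0.0185,0,0,0,0.087],
    [-0.03,0,-0.0185,0,0,0,0.087],
    [-0.03,0,-0.0185,0,0,0,0.087],
    [-0.03,0,-0.0185,0,0,0,0.087],
    [-0.03,0,-0.0185,0,0,0,0.087],
    [-0.03,0,-0.0185,0,0,0,0.087],
    [-0.03,0,-0.0185,0,0,0,0.087],
    [-0.03,0,-0.0185,0,0,0,0.087],
    [-0.03,0,-0.0185,0,0,0,0.087],
    [-0.03,0,-0.0185,0,0,0,0.087],
    [-0.03,0,-0.0185,0,0,0,0.087],
    [-0.03,0,-0.0185,0,0,0,0.087],
    [-0.03,0,-0.0185,0,0,0,0.087],
    [-0.03,0,-0.0185,0,0,0,0.087]
  ]
}}

```text
t: 1.5
tool_pos: [0.5207, -0.2403, 0.2134]
ee_rot: [[-0.96, -0.012, 0.28], [-0.28, 0.008, -0.96], [0.009, -1.0, -0.011]]
ft_force: [0.4, -0.1, -0.2]
width: 0.0869
```

Request:
{"fn": "jog_arm", "kwargs": {
  "deltas": [
    [0,0,0,0,-0.12,0,0.087],
    [0,0,0,0,-0.12,0,0.087],
    [0,0,0,0,-0.12,0,0.087],
    [0,0,0,0,-0.12,0,0.087],
    [0,0,0,0,-0.12,0,0.087],
    [0,0,0,0,-0.12,0,0.087],
    [0,0,0,0,-0.12,0,0.087],
    [0,0,0,0,-0.12,0,0.087],
    [0,0,0,0,-0.12,0,0.087],
    [0,0,0,0,0,0,0.087],
    [0,0,0,0,0,0,0.087]
  ]
}}

```text
t: 2.6
tool_pos: [0.5223, -0.2298, 0.2077]
ee_rot: [[-0.152, -0.019, 0.988], [-0.988, 0.016, -0.151], [-0.013, -1.0, -0.021]]
ft_force: [-0.8, -1.2, 0.5]
width: 0.0868
```

```bash
cat >>h.py <<'E'
from scipy.spatial.transform import Rotation as Ro
def need(p,yaw):
    "shift and turn, in the tool's axes, to TCP p with tool z at yaw (deg), y down"
    s=get_state();R=s["ee_rot"];a=np.radians(yaw)
    z=np.array([np.cos(a),np.sin(a),0]);y=np.array([0,0,-1.]);T=np.c_[np.cross(y,z),y,z]
    print("pos",s["tool_pos"].round(4),"yaw",np.degrees(np.arctan2(R[1,2],R[0,2])).round(2),"shift",(R.T@(np.array(p)-s["tool_pos"])).round(4),"turn",Ro.from_matrix(R.T@T).as_rotvec().round(4),"F",s["ft_force"].round(1),"T",s["torque"].round(3),"w",s["width"].round(4),"q7",s["qpos"][6].round(2))
E
python3 - <<'E'
from h import *
s=get_state();w=capture("wrist");cv2.imwrite("pics/w1.png",w)
need((.512,-.251,.14),-9)
E
```

```text
Traceback (most recent call last):
  File "h.py", line 15, in need
    print("pos",s["tool_pos"].round(4),"yaw",np.degrees(np.arctan2(R[1,2],R[0,2])).round(2),"shift",(R.T@(np.array(p)-s["tool_pos"])).round(4),"turn",Ro.from_matrix(R.T@T).as_rotvec().round(4),"F",s["ft_force"].round(1),"T",s["torque"].round(3),"w",s["width"].round(4),"q7",s["qpos"][6].round(2))
                                                                                                                                                                                                                                                         ^^^^^^^^^^^^^^^^
AttributeError: 'float' object has no attribute 'round'
```

View pics/w1.png

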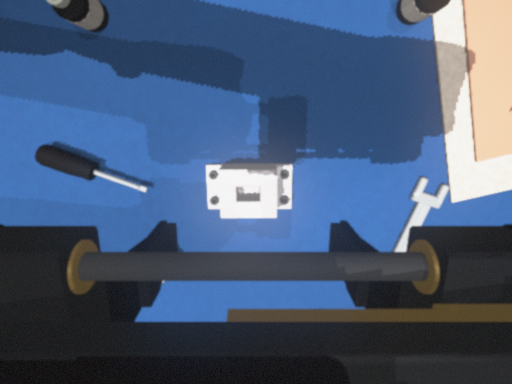

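The wrist view shows the block at (249,192) with its slot over columns 236–260 and rows 186–202. I'll go lower and measure the slot.

```bash
sed -i 's/s\["width"\].round(4)/round(float(s["width"]),4)/' h.py
python3 - <<'E'
from h import *
need((.512,-.245,.12),-9)
E
```

```text
pos [ 0.5223 -0.2298  0.2077] yaw -8.69 shift [ 0.0178  0.0876 -0.0061] turn [ 0.0211  0.0053 -0.0131] F [ 0.2 -0.4  0.7] T [-0.065 -0.099  0.059] w 0.0868 q7 0.14
```

Request:
{"fn": "jog_arm", "kwargs": {
  "deltas": [
    [0,0,0,0.021,0.005,-0.013,0.087],
    [0.0045,0.022,-0.0015,0,0,0,0.087],
    [0.0045,0.022,-0.0015,0,0,0,0.087],
    [0.0045,0.022,-0.0015,0,0,0,0.087],
    [0.0045,0.022,-0.0015,0,0,0,0.087],
    [0,0,0,0,0,0,0.087],
    [0,0,0,0,0,0,0.087]
  ]
}}

```text
t: 3.35
tool_pos: [0.5145, -0.2464, 0.1192]
ee_rot: [[-0.165, 0.008, 0.986], [-0.986, -0.006, -0.165], [0.005, -1.0, 0.009]]
ft_force: [-0.7, 0.6, 0.3]
width: 0.0871
```

```bash
cat >slot.py <<'E'
from h import *
s=get_state();w=capture("wrist");cv2.imwrite("pics/w2.png",w)
g=cv2.cvtColor(w,cv2.COLOR_BGR2GRAY)
c0=get_calibration("wrist")
m=((g>150)&(w.max(2).astype(int)-w.min(2)<60)).astype(np.uint8); m[235:]=0
cs,hi=cv2.findContours(m,cv2.RETR_CCOMP,cv2.CHAIN_APPROX_NONE)
for c,h in zip(cs,hi[0]):
    a=cv2.contourArea(c)
    if a<100: continue
    P=np.array([ray("wrist",u,v,.04,s)[:2] for u,v in c[:,0]],np.float32)
    (cx,cy),(ww,hh),an=cv2.minAreaRect(P*1000)
    print("hole" if h[3]>=0 else "outer",a,"px",cv2.minAreaRect(c)[0],"world mm",round(cx,1),round(cy,1),"size",round(ww,1),round(hh,1),"ang",round(an,1))
need((.512,-.251,.12),-9)
u,v=252,200
cv2.imwrite("pics/w2c.png",cv2.resize(w[140:240,190:320],None,fx=6,fy=6,interpolation=cv2.INTER_CUBIC))
E
python3 slot.py
```

```text
outer 489.0 px (73.34146881103516, 184.4268341064453) world mm 375.5 -211.1 size 7.0 59.6 ang 61.0
outer 7817.0 px (246.58416748046875, 195.46469116210938) world mm 511.4 -244.5 size 63.5 92.8 ang 81.7
hole 114.5 px (294.2500305175781, 171.75) world mm 551.6 -230.4 size 9.6 9.3 ang 36.8
outer 3338.0 px (490.7862243652344, 113.56552124023438) world mm 707.0 -218.0 size 169.6 46.1 ang 86.2
pos [ 0.5143 -0.2464  0.1191] yaw -9.48 shift [ 0.0049 -0.0008 -0.0015] turn [-0.0086 -0.0085  0.005 ] F [-0.5  1.  -0.5] T [-0.007 -0.086 -0.005] w 0.0873 q7 0.12
```

View pics/w2c.png

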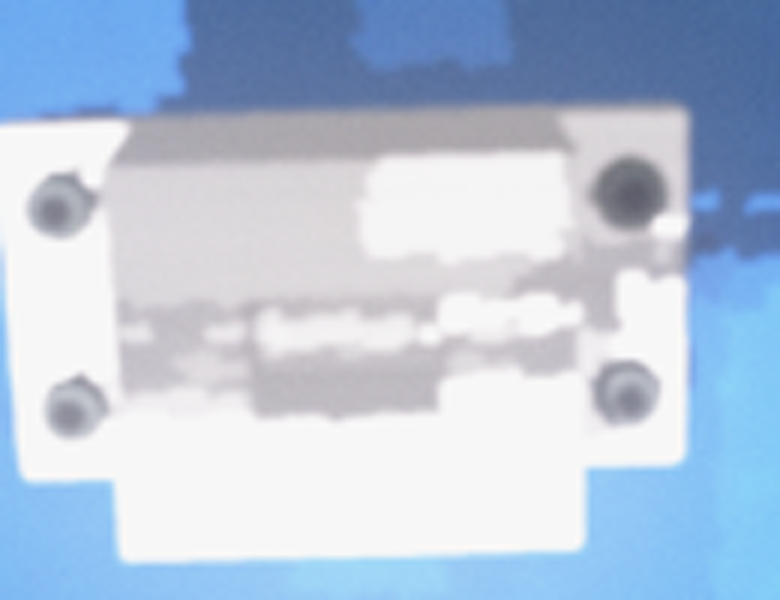

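The crop shows the block top face with corners at about (110,160), (570,150), (584,548) and (122,560), and the slot at about columns 245–443 and rows 300–415. My own shadow lies across it, so I'll use the face corners and take the top camera as an independent check.

```bash
python3 - <<'E'
from h import *
s=get_state()
P=np.array([ray("wrist",(u+.5)/6-.5+190,(v+.5)/6-.5+140,.04,s)[:2]*1000 for u,v in ((110,160),(570,150),(584,548),(122,560))])
print(P.round(1),"c",P.mean(0).round(1))
a=P[1]-P[0];b=P[2]-P[3];c=P[3]-P[0];d=P[2]-P[1]
for v in(a,b,c,d):print(np.linalg.norm(v).round(1),np.degrees(np.arctan2(v[1],v[0])).round(1))
# slot
S=np.array([ray("wrist",(u+.5)/6-.5+190,(v+.5)/6-.5+140,.04,s)[:2]*1000 for u,v in ((245,300),(443,300),(443,415),(245,415))]);print("slot",S.mean(0).round(1))
# top camera: corners and slot from crop1 (scale 6.667, origin 363,194)
f=lambda u,v,z:ray("top",(u-400+.5)/6.667-.5+363,(v+.5)/6.667-.5+194,z)[:2]*1000
Q=np.array([f(*p,.04) for p in((522,85),(703,115),(672,318),(494,285))]);print("top",Q.round(1),Q.mean(0).round(1))
for i in range(4):
    v=Q[(i+1)%4]-Q[i];print(np.linalg.norm(v).round(1),np.degrees(np.arctan2(v[1],v[0])).round(1))
S=np.array([f(*p,.04) for p in((577,156),(632,163),(620,246),(566,238))]);print("slot",S.mean(0).round(1))
for i in range(4):
    v=S[(i+1)%4]-S[i];print(np.linalg.norm(v).round(1),np.degrees(np.arctan2(v[1],v[0])).round(1))
E
```

```text
[[ 484.4 -214.6]
 [ 544.5 -223.4]
 [ 538.6 -280. ]
 [ 474.3 -270.8]] c [ 510.5 -247.2]
60.8 -8.4
65.0 -8.1
57.1 -100.1
56.9 -95.9
slot [ 510.2 -246.7]
top [[ 548.1 -225.8]
 [ 540.3 -283.3]
 [ 476.  -272.9]
 [ 484.6 -216.8]] [ 512.3 -249.7]
58.0 -97.8
65.1 170.9
56.7 81.2
64.1 -8.0
slot [ 512.2 -250. ]
17.5 -95.6
26.6 171.4
17.2 83.3
26.3 -7.9
```

The two estimates are (510.5,-247.2) and (512.3,-249.7), at yaw -8.2°. Both are within the bevel's reach. Now to the machine.

Request:
{"fn": "jog_arm", "kwargs": {
  "deltas": [
    [0,-0.03,0,-0.009,0,0.005,0.087],
    [0,-0.03,0,0,0,0,0.087],
    [0,-0.03,0,0,0,0,0.087],
    [0,-0.025,0,0,0,0,0.087],
    [-0.032,0,-0.0048,0,0,0,0.087],
    [-0.032,0,-0.0048,0,0,0,0.087],
    [-0.032,0,-0.0048,0,0,0,0.087],
    [-0.032,0,-0.0048,0,0,0,0.087],
    [-0.032,0,-0.0048,0,0,0,0.087],
    [-0.032,0,-0.0048,0,0,0,0.087],
    [-0.032,0,-0.0048,0,0,0,0.087],
    [-0.032,0,-0.0048,0,0,0,0.087],
    [-0.032,0,-0.0048,0,0,0,0.087],
    [-0.032,0,-0.0048,0,0,0,0.087],
    [0,0,0,0,-0.132,0,0.087],
    [0,0,0,0,-0.132,0,0.087],
    [0,0,0,0,-0.132,0,0.087],
    [0,0,0,0,-0.132,0,0.087],
    [0,0,0,0,-0.132,0,0.087],
    [0,0,0,0,0,0,0.087]
  ]
}}

```text
t: 5.4
tool_pos: [0.5303, 0.1023, 0.2701]
ee_rot: [[0.5, 0.054, 0.864], [-0.865, -0.014, 0.501], [0.039, -0.998, 0.04]]
ft_force: [-0.1, 0.5, 0.0]
width: 0.087
```

```bash
python3 - <<'E'
from h import *
need((.518,.072,.2),29)
E
```

```text
pos [0.5303 0.1023 0.2701] yaw 30.12 shift [ 0.0173  0.0698 -0.0286] turn [-0.0402  0.0188  0.0387] F [-0.1  0.5  0. ] T [ 0.052 -0.138 -0.041] w 0.087 q7 0.22
```

Request:
{"fn": "jog_arm", "kwargs": {
  "deltas": [
    [0,0,0,-0.04,0.019,0.039,0.087],
    [0.007,0.017,-0.0085,0,0,0,0.087],
    [0.007,0.017,-0.0085,0,0,0,0.087],
    [0.007,0.017,-0.0085,0,0,0,0.087],
    [0,0,0,0,0,0,0.087],
    [0,0,0,0,0,0,0.087]
  ]
}}

```text
t: 6.0
tool_pos: [0.5204, 0.0742, 0.2249]
ee_rot: [[0.468, 0.011, 0.883], [-0.883, 0.001, 0.469], [0.005, -1.0, 0.01]]
ft_force: [0.5, -0.7, 0.5]
width: 0.087
```

```bash
python3 - <<'E'
from h import *
need((.518,.072,.107),29)
s=get_state();w=capture("wrist")
cv2.imwrite("pics/w3.png",cv2.resize(w[110:240,180:330],None,fx=5,fy=5,interpolation=cv2.INTER_CUBIC))
E
```

```text
pos [0.5204 0.0742 0.2249] yaw 27.94 shift [ 0.0003  0.1178 -0.0043] turn [-0.0096 -0.0185  0.0046] F [ 0.5 -0.7  0.5] T [ 0.062 -0.14  -0.036] w 0.087 q7 0.24
```

View pics/w3.png

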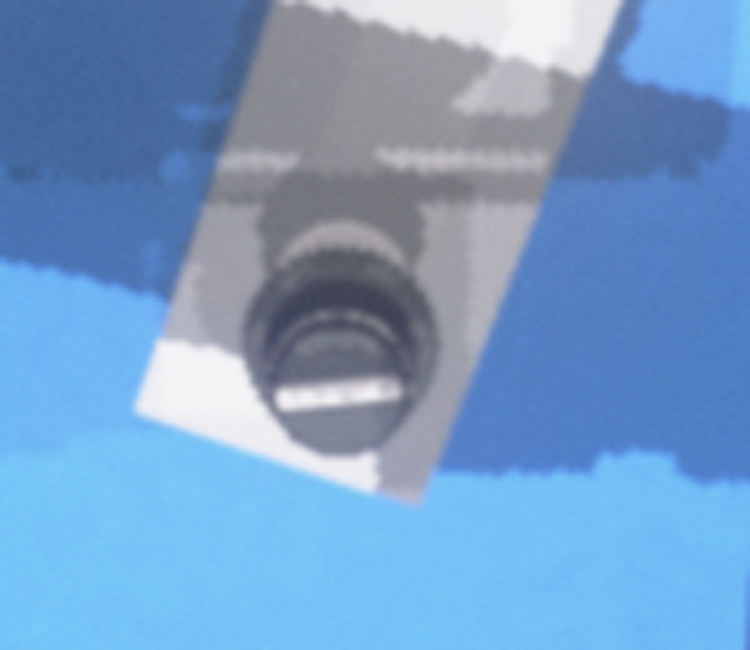

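The crop shows the bright coin slot running from (277,401) to (402,387), with the housing centre at about (340,390).

```bash
python3 - <<'E'
from h import *
s=get_state()
A,B=[ray("wrist",(u+.5)/5-.5+180,(v+.5)/5-.5+110,.13,s)*1000 for u,v in((277,401),(402,387))]
v=B-A;print(A,B,"len",np.linalg.norm(v),"ang",np.degrees(np.arctan2(v[1],v[0])),"c",(A+B)/2)
f=lambda u,v:ray("top",(u+.5)/6.667-.5+208,(v+.5)/6.667-.5+185,.13)*1000
C,D=f(212,248),f(174,180);v=D-C;print("top len",np.linalg.norm(v),"ang",np.degrees(np.arctan2(v[1],v[0])),"c",(C+D)/2)
t=(A+B)/2000
need((t[0],t[1],.107),29)
E
```

```text
[506.305921    69.59494181 130.        ] [524.22600697  81.86639932 130.        ] len 21.719073424276925 ang 34.4028700768008 c [515.26596398  75.73067056 130.        ]
top len 21.951852171727772 ang 31.18009854074958 c [515.1934662   74.32335126 130.        ]
pos [0.5204 0.0741 0.2248] yaw 27.97 shift [-0.0044  0.1178 -0.0049] turn [-0.0093 -0.0181  0.0047] F [0.5 0.3 0.2] T [-0.038 -0.138 -0.072] w 0.0868 q7 0.24
```

Request:
{"fn": "jog_arm", "kwargs": {
  "deltas": [
    [0,0,0,-0.009,-0.096,0.005,0.087],
    [-0.004,0.03,-0.004,0,0,0,0.087],
    [0,0.03,0,0,0,0,0.087],
    [0,0.02,0,0,0,0,0.087],
    [0,0.01,0,0,0,0,0.087],
    [0,0,0,0,0,0,0.087],
    [0,0,0,0,0,0,0.087]
  ]
}}

```text
t: 6.75
tool_pos: [0.5222, 0.0813, 0.1418]
ee_rot: [[0.553, 0.016, 0.833], [-0.833, 0.002, 0.553], [0.007, -1.0, 0.015]]
ft_force: [0.5, 0.5, -1.0]
width: 0.0873
```

```bash
python3 - <<'E'
from h import *
need((.5152,.0752,.107),33.5)
E
```

```text
pos [0.5222 0.0813 0.1418] yaw 33.61 shift [ 0.0009  0.0347 -0.0098] turn [-0.0148  0.0019  0.0071] F [ 0.5  0.5 -1. ] T [ 0.003 -0.154  0.061] w 0.0873 q7 0.27
```

Request:
{"fn": "jog_arm", "kwargs": {
  "deltas": [
    [0,0,0,-0.015,0,0.007,0.087],
    [0.001,0.01,-0.005,0,0,0,0.087],
    [0.0,0.01,-0.005,0,0,0,0.087],
    [0,0,0,0,0,0,0.087]
  ]
}}

```text
t: 7.15
tool_pos: [0.5162, 0.0748, 0.1235]
ee_rot: [[0.553, 0.004, 0.833], [-0.833, -0.001, 0.553], [0.003, -1.0, 0.003]]
ft_force: [-0.2, -0.8, 0.0]
width: 0.0867
```

```bash
python3 - <<'E'
from h import *
need((.5152,.0752,.107),33.5)
E
```

```text
pos [0.5162 0.0748 0.1235] yaw 33.57 shift [-0.001   0.0165 -0.0007] turn [-0.0029  0.0012  0.0025] F [-0.2 -0.8  0. ] T [ 0.024 -0.161  0.02 ] w 0.0867 q7 0.27
```

Close. I'll descend the last 17 mm, then close gently with 15 N.

Request:
{"fn": "jog_arm", "kwargs": {
  "deltas": [
    [-0.001,0.008,-0.001,-0.003,0,0.003,0.087],
    [0,0.006,0,0,0,0,0.087],
    [0,0.003,0,0,0,0,0.087],
    [0,0,0,0,0,0,0.05],
    [0,0,0,0,0,0,0.05]
  ]
}}

```text
t: 7.65
tool_pos: [0.5142, 0.0747, 0.1044]
ee_rot: [[0.552, -0.002, 0.834], [-0.834, 0.0, 0.552], [-0.001, -1.0, -0.001]]
ft_force: [0.0, 0.5, 0.8]
width: 0.0782
```

```bash
python3 - <<'E'
from h import *
need((.5152,.0752,.107),33.5)
E
```

```text
pos [0.5142 0.0747 0.1044] yaw 33.54 shift [ 0.0001 -0.0026  0.0011] turn [ 0.0012  0.0006 -0.0011] F [0.  0.5 0.8] T [ 0.064 -0.16   0.004] w 0.0782 q7 0.25
```

Request:
{"fn": "jog_arm", "kwargs": {
  "deltas": [
    [0,-0.001,0,0,0,0,0.04],
    [0,0,0,0,0,0,0.03],
    [0,0,0,0,0,0,0.026],
    [0,0,0,0,0,0,0.022],
    [0,0,0,0,0,0,0.02],
    [0,0,0,0,0,0,0.015],
    [0,0,0,0,0,0,0.01],
    [0,0,0,0,0,0,0.01],
    [0,0,0,0,0,0,0.01],
    [0,0,0,0,0,0,0.01]
  ],
  "newtons": 20
}}

```text
t: 8.65
tool_pos: [0.5152, 0.0751, 0.1065]
ee_rot: [[0.553, 0.001, 0.833], [-0.833, 0.001, 0.553], [-0.0, -1.0, 0.001]]
ft_force: [-0.1, -0.1, 0.2]
width: 0.0244
```

```bash
python3 - <<'E'
from h import *
need((.5152,.0752,.107),33.5)
E
```

```text
pos [0.5152 0.0751 0.1065] yaw 33.54 shift [-0.0001 -0.0005  0.0001] turn [-0.0008  0.0008 -0.0001] F [-0.1 -0.1  0.2] T [ 0.036 -0.174  0.011] w 0.0244 q7 0.25
```

The width of 24.4 mm means the housing is gripped. Lifting 65 mm.

Request:
{"fn": "jog_arm", "kwargs": {
  "deltas": [
    [0,0,0,0,0,0,0.01],
    [0,-0.01,0,0,0,0,0.01],
    [0,-0.014,0,0,0,0,0.01],
    [0,-0.014,0,0,0,0,0.01],
    [0,-0.014,0,0,0,0,0.01],
    [0,-0.01,0,0,0,0,0.01],
    [0,-0.005,0,0,0,0,0.01],
    [0,0,0,0,0,0,0.01],
    [0,0,0,0,0,0,0.01]
  ],
  "newtons": 30
}}

```text
t: 9.55
tool_pos: [0.5143, 0.0748, 0.1795]
ee_rot: [[0.553, -0.0, 0.833], [-0.833, -0.0, 0.553], [0.0, -1.0, -0.0]]
ft_force: [0.4, -0.4, -3.7]
width: 0.0238
```

```bash
python3 - <<'E'
from h import *
need((.5114,-.2485,.167),-8.5)
E
```

```text
pos [0.5143 0.0748 0.1795] yaw 33.55 shift [ 0.2678  0.0126 -0.1811] turn [1.00e-04 7.34e-01 4.00e-04] F [ 0.4 -0.4 -3.7] T [-0.002 -0.149 -0.009] w 0.0238 q7 0.31
```

Request:
{"fn": "jog_arm", "kwargs": {
  "deltas": [
    [0.008,0,-0.005,0,0,0,0.01],
    [0.018,0,-0.012,0,0,0,0.01],
    [0.018,0,-0.012,0,0,0,0.01],
    [0.018,0,-0.012,0,0,0,0.01],
    [0.018,0,-0.012,0,0,0,0.01],
    [0.018,0,-0.012,0,0,0,0.01],
    [0.018,0,-0.012,0,0,0,0.01],
    [0.018,0,-0.012,0,0,0,0.01],
    [0.018,0,-0.012,0,0,0,0.01],
    [0.018,0,-0.012,0,0,0,0.01],
    [0.018,0,-0.012,0,0,0,0.01],
    [0.018,0,-0.012,0,0,0,0.01],
    [0.018,0,-0.012,0,0,0,0.01],
    [0.018,0,-0.012,0,0,0,0.01],
    [0.016,0,-0.01,0,0,0,0.01],
    [0.008,0,-0.005,0,0,0,0.01],
    [0,0,0,0,0,0,0.01],
    [0,0,0,0,0,0,0.01]
  ]
}}

```text
t: 11.35
tool_pos: [0.5029, -0.2673, 0.1657]
ee_rot: [[0.549, -0.023, 0.836], [-0.836, 0.006, 0.549], [-0.018, -1.0, -0.016]]
ft_force: [-0.1, -0.0, -2.3]
width: 0.024
```

Request:
{"fn": "jog_arm", "kwargs": {
  "deltas": [
    [0,0,0,0,0.08,0,0.01],
    [0,0,0,0,0.12,0,0.01],
    [0,0,0,0,0.12,0,0.01],
    [0,0,0,0,0.12,0,0.01],
    [0,0,0,0,0.12,0,0.01],
    [0,0,0,0,0.1,0,0.01],
    [0,0,0,0,0.06,0,0.01],
    [0,0,0,0,0,0,0.01],
    [0,0,0,0,0,0,0.01]
  ]
}}

```text
t: 12.25
tool_pos: [0.506, -0.2522, 0.1663]
ee_rot: [[-0.147, -0.023, 0.989], [-0.989, 0.011, -0.146], [-0.008, -1.0, -0.024]]
ft_force: [0.4, -0.4, -3.6]
width: 0.024
```

```bash
python3 - <<'E'
from h import *
need((.5114,-.2485,.167),-8.5)
w=capture("wrist");cv2.imwrite("pics/w4.png",w)
E
```

```text
pos [ 0.506  -0.2522  0.1663] yaw -8.42 shift [-0.0045 -0.0008  0.0047] turn [ 0.0245  0.0012 -0.0075] F [ 0.4 -0.4 -3.6] T [-0.058 -0.189  0.023] w 0.024 q7 0.18
```

View pics/w4.png

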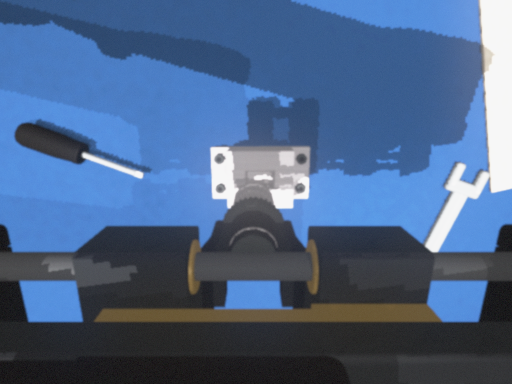

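The wrist view shows the nose hanging over the block, with the slot visible behind it at about (262,178). I'll straighten up and lower to about 8 mm above the mouth.

Request:
{"fn": "jog_arm", "kwargs": {
  "deltas": [
    [0,0,0,0.024,0.001,-0.008,0.01],
    [-0.0045,0.012,0.005,0,0,0,0.01],
    [0,0.012,0,0,0,0,0.01],
    [0,0,0,0,0,0,0.01],
    [0,0,0,0,0,0,0.01]
  ]
}}

```text
t: 12.8
tool_pos: [0.5117, -0.247, 0.1394]
ee_rot: [[-0.144, 0.0, 0.99], [-0.99, -0.0, -0.144], [0.0, -1.0, 0.001]]
ft_force: [0.0, -0.7, -2.5]
width: 0.0241
```

```bash
python3 - <<'E'
from h import *
need((.5114,-.2485,.1365),-8.5)
E
```

```text
pos [ 0.5117 -0.247   0.1394] yaw -8.3 shift [ 0.0015  0.0029 -0.0001] turn [-0.0005  0.0034  0.0003] F [ 0.  -0.7 -2.5] T [ 0.018 -0.095  0.018] w 0.0241 q7 0.16
```

```bash
python3 - <<'E'
from h import *
w=capture("wrist");c=capture("scene")
a=cv2.resize(w[140:235,200:310],(440,380),interpolation=cv2.INTER_CUBIC)
b=cv2.resize(c[165:265,75:165],(342,380),interpolation=cv2.INTER_CUBIC)
cv2.imwrite("pics/w5.png",np.hstack([a,b]))
s=get_state()
K=get_calibration("scene")
for p in((.5117,-.247,s["tool_pos"][2]-.0885),(.5114,-.2485,.04)):
    q=K["R"]@np.array(p)+K["t"];u=K["fx"]*q[0]/q[2]+K["cx"];v=K["fy"]*q[1]/q[2]+K["cy"];print(440+(u-75)*3.8,(v-165)*3.8)
E
```

```text
606.3778495422683 172.20063982886992
607.2057350488813 189.54086539388132
```

View pics/w5.png

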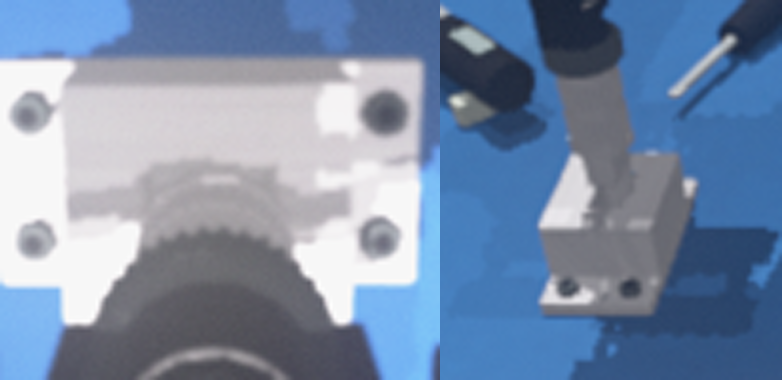

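In the wrist crop the machine axis is at x≈213 and the block face centre at about 209, so they agree within about 0.7 mm. In the scene crop the nose is over the slot at about (607,190). I'll descend gently to the mouth.

Request:
{"fn": "jog_arm", "kwargs": {
  "deltas": [
    [0.0005,0.004,-0.0007,0,0,0,0.01],
    [0,0.004,0,0,0,0,0.01],
    [0,0.002,0,0,0,0,0.01],
    [0,0.002,0,0,0,0,0.01],
    [0,0,0,0,0,0,0.01]
  ]
}}

```text
t: 13.4
tool_pos: [0.5111, -0.2485, 0.1273]
ee_rot: [[-0.146, 0.001, 0.989], [-0.989, -0.001, -0.146], [0.001, -1.0, 0.002]]
ft_force: [-0.5, -0.7, -3.2]
width: 0.0241
```

```bash
python3 - <<'E'
from h import *
need((.511,-.2475,.1085),-8.3)
E
```

```text
pos [ 0.5111 -0.2485  0.1273] yaw -8.38 shift [-0.001   0.0188 -0.0003] turn [-0.0015 -0.0014  0.0011] F [-0.5 -0.7 -3.2] T [ 0.041 -0.106 -0.057] w 0.0241 q7 0.16
```

No contact yet at about the mouth. Continuing in small steps.

Request:
{"fn": "jog_arm", "kwargs": {
  "deltas": [
    [-0.0007,0.002,0,-0.001,-0.001,0.001,0.01],
    [0,0.0015,0,0,0,0,0.01],
    [0,0,0,0,0,0,0.01]
  ]
}}

```text
t: 13.7
tool_pos: [0.5115, -0.2486, 0.1261]
ee_rot: [[-0.145, 0.001, 0.989], [-0.989, -0.002, -0.145], [0.002, -1.0, 0.001]]
ft_force: [-1.3, 0.2, -1.4]
width: 0.0242
```

```bash
python3 - <<'E'
from h import *
need((.511,-.2475,.1085),-8.3)
E
```

```text
pos [ 0.5115 -0.2486  0.1261] yaw -8.34 shift [-0.001   0.0176 -0.0007] turn [-0.0014 -0.0006  0.0019] F [-1.3  0.2 -1.4] T [0.105 0.359 0.014] w 0.0242 q7 0.16
```

There is contact at the bevel. The block pushes toward -x (force -1.3 N, moment +0.46), while y looks fine. I'll shift about 1.2 mm toward -x and press lightly.

Request:
{"fn": "jog_arm", "kwargs": {
  "deltas": [
    [0,0,-0.0012,-0.001,0,0.001,0.01],
    [0,0.002,0,0,0,0,0.01],
    [0,0.001,0,0,0,0,0.01]
  ]
}}

```text
t: 14.0
tool_pos: [0.5114, -0.2488, 0.1255]
ee_rot: [[-0.145, 0.003, 0.989], [-0.989, -0.003, -0.145], [0.002, -1.0, 0.003]]
ft_force: [-2.9, 0.8, 6.0]
width: 0.0243
```

```bash
python3 - <<'E'
from h import *
need((.511,-.2475,.1085),-8.3)
E
```

```text
pos [ 0.5114 -0.2488  0.1255] yaw -8.33 shift [-0.0013  0.017  -0.0007] turn [-0.0031 -0.0006  0.0023] F [-2.9  0.8  6. ] T [0.261 0.855 0.043] w 0.0243 q7 0.16
```

The sideways forces say to move -x and a little +y. I'll lift, shift and try again.

Request:
{"fn": "jog_arm", "kwargs": {
  "deltas": [
    [0,-0.004,0,-0.003,0,0.002,0.01],
    [-0.0008,0,-0.0016,0,0,0,0.01],
    [0,0,0,0,0,0,0.01]
  ]
}}

```text
t: 14.3
tool_pos: [0.5098, -0.2475, 0.1287]
ee_rot: [[-0.145, -0.0, 0.989], [-0.989, 0.001, -0.145], [-0.001, -1.0, -0.0]]
ft_force: [-0.5, 0.0, -3.5]
width: 0.0243
```

```bash
python3 - <<'E'
from h import *
need((.5100,-.2475,.1265),-8.3)
E
```

```text
pos [ 0.5098 -0.2475  0.1287] yaw -8.32 shift [0.     0.0022 0.0002] turn [ 0.0002 -0.0004 -0.0005] F [-0.5  0.  -3.5] T [-0.039 -0.076 -0.047] w 0.0243 q7 0.16
```

Request:
{"fn": "jog_arm", "kwargs": {
  "deltas": [
    [0,0.002,0,0,0,0,0.01],
    [0,0.002,0,0,0,0,0.01],
    [0,0.002,0,0,0,0,0.01],
    [0,0,0,0,0,0,0.01]
  ]
}}

```text
t: 14.7
tool_pos: [0.5095, -0.2476, 0.1212]
ee_rot: [[-0.145, -0.001, 0.989], [-0.989, 0.001, -0.145], [-0.001, -1.0, -0.001]]
ft_force: [-0.8, -1.3, -3.1]
width: 0.0243
```

```bash
python3 - <<'E'
from h import *
need((.5100,-.2475,.1085),-8.3)
E
```

```text
pos [ 0.5095 -0.2476  0.1212] yaw -8.33 shift [-0.0001  0.0127  0.0005] turn [ 0.0007 -0.0005 -0.0007] F [-0.8 -1.3 -3.1] T [-0.132 -0.113 -0.005] w 0.0243 q7 0.16
```

It has gone in: 7 mm deep with no load. Continuing.

Request:
{"fn": "jog_arm", "kwargs": {
  "deltas": [
    [0,0.002,0.0003,0,0,0,0.01],
    [0,0.002,0,0,0,0,0.01],
    [0,0.002,0,0,0,0,0.01],
    [0,0.002,0,0,0,0,0.01],
    [0,0,0,0,0,0,0.01]
  ]
}}

```text
t: 15.2
tool_pos: [0.5095, -0.2476, 0.1118]
ee_rot: [[-0.145, -0.001, 0.989], [-0.989, 0.001, -0.145], [-0.001, -1.0, -0.001]]
ft_force: [0.4, -0.2, -3.6]
width: 0.0239
```

```bash
python3 - <<'E'
from h import *
need((.5100,-.2475,.1085),-8.3)
E
```

```text
pos [ 0.5095 -0.2476  0.1118] yaw -8.34 shift [-0.0002  0.0033  0.0005] turn [ 0.0015 -0.0006 -0.001 ] F [ 0.4 -0.2 -3.6] T [-0.138 -0.148  0.002] w 0.0239 q7 0.16
```

Request:
{"fn": "jog_arm", "kwargs": {
  "deltas": [
    [0,0.0015,0,0,0,0,0.01],
    [0,0.0015,0,0,0,0,0.01],
    [0,0.0015,0,0,0,0,0.01]
  ]
}}

```text
t: 15.5
tool_pos: [0.51, -0.2479, 0.1084]
ee_rot: [[-0.145, -0.0, 0.989], [-0.989, 0.0, -0.145], [-0.0, -1.0, -0.001]]
ft_force: [-3.0, 0.7, 11.2]
width: 0.0242
```

```bash
python3 - <<'E'
from h import *
need((.5100,-.2475,.1085),-8.3)
E
```

```text
pos [ 0.51   -0.2479  0.1084] yaw -8.34 shift [-0.0004 -0.0001 -0.0001] turn [ 0.0005 -0.0007 -0.0003] F [-3.   0.7 11.2] T [0.198 0.858 0.002] w 0.0242 q7 0.15
```

The shoulder is seated: z = 0.1084 m against 0.1085 m expected, with a light contact. I'll release and drop to the ring.

Request:
{"fn": "jog_arm", "kwargs": {
  "deltas": [
    [0,-0.0005,0,0,0,0,0.03],
    [0,0,0,0,0,0,0.05],
    [0,0,0,0,0,0,0.06],
    [0,0,0,0,0,0,0.06],
    [0,0,0,0,0,0,0.06],
    [0,0,0,0,0,0,0.06]
  ]
}}

```text
t: 16.1
tool_pos: [0.5119, -0.2481, 0.1108]
ee_rot: [[-0.145, 0.004, 0.989], [-0.989, -0.001, -0.145], [0.001, -1.0, 0.004]]
ft_force: [-0.1, -0.5, 0.7]
width: 0.0579
```

```bash
python3 - <<'E'
from h import *
need((.5098,-.2478,.078),-8.3)
E
```

```text
pos [ 0.5119 -0.2481  0.1108] yaw -8.32 shift [ 0.      0.0328 -0.0022] turn [-0.0037 -0.0004  0.0006] F [-0.1 -0.5  0.7] T [-0.035 -0.071  0.034] w 0.0579 q7 0.15
```

Request:
{"fn": "jog_arm", "kwargs": {
  "deltas": [
    [0,0,-0.002,-0.003,0,0.001,0.06],
    [0,0.01,0,0,0,0,0.06],
    [0,0.01,0,0,0,0,0.06],
    [0,0.007,0,0,0,0,0.06],
    [0,0.003,0,0,0,0,0.06],
    [0,0,0,0,0,0,0.06]
  ]
}}

```text
t: 16.7
tool_pos: [0.5088, -0.2473, 0.0769]
ee_rot: [[-0.145, -0.001, 0.989], [-0.989, 0.002, -0.145], [-0.001, -1.0, -0.002]]
ft_force: [-0.5, -0.0, -0.0]
width: 0.0601
```

```bash
python3 - <<'E'
from h import *
need((.5098,-.2478,.078),-8.3)
w=capture("wrist");c=capture("scene")
a=cv2.resize(w[150:250,200:305],(420,400),interpolation=cv2.INTER_CUBIC)
b=cv2.resize(c[150:250,75:165],(360,400),interpolation=cv2.INTER_CUBIC)
cv2.imwrite("pics/w6.png",np.hstack([a,b]))
E
```

```text
pos [ 0.5088 -0.2473  0.0769] yaw -8.32 shift [ 0.0003 -0.0011  0.001 ] turn [ 0.0017 -0.0004 -0.0014] F [-0.5 -0.  -0. ] T [-0.058 -0.016  0.003] w 0.0601 q7 0.14
```

View pics/w6.png

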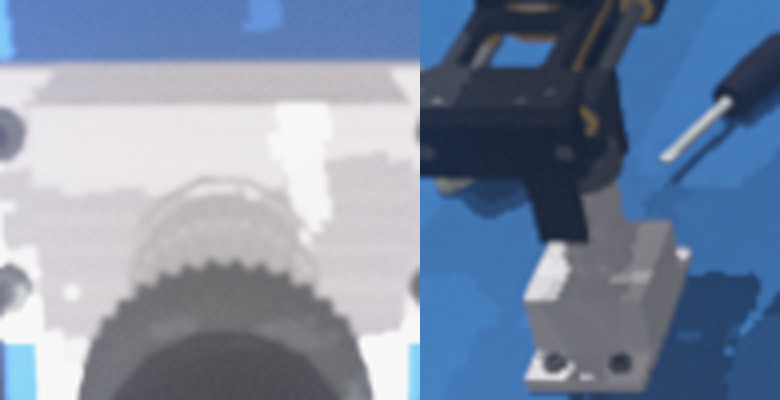

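The machine stands upright with its shoulder on the block, and the ring is between the fingers. I'll grip the ring at 35 N.

Request:
{"fn": "jog_arm", "kwargs": {
  "deltas": [
    [0.0003,-0.001,0.001,0.0015,0,-0.0015,0.05],
    [0,0,0,0,0,0,0.045],
    [0,0,0,0,0,0,0.04],
    [0,0,0,0,0,0,0.03],
    [0,0,0,0,0,0,0.02],
    [0,0,0,0,0,0,0.02],
    [0,0,0,0,0,0,0.02],
    [0,0,0,0,0,0,0.02]
  ],
  "newtons": 35
}}

```text
t: 17.6
tool_pos: [0.5109, -0.2484, 0.08]
ee_rot: [[-0.145, 0.002, 0.989], [-0.989, -0.002, -0.145], [0.002, -1.0, 0.003]]
ft_force: [0.8, 0.1, 0.0]
width: 0.0352
```

```bash
python3 - <<'E'
from h import *
need((.5098,-.2478,.078),-8.3)
E
```

```text
pos [ 0.5109 -0.2484  0.08  ] yaw -8.33 shift [-0.0004  0.002  -0.0012] turn [-0.0027 -0.0005  0.0016] F [0.8 0.1 0. ] T [-0.049 -0.071 -0.054] w 0.0352 q7 0.14
```

```bash
cat >tq.py <<'E'
from h import *
T=[];F=[]
for i in range(5):
    s=get_state();T.append(s["torque"]);F.append(s["ft_force"]);capture("top")
R=s["ee_rot"]
print("t",s["t"],"T",np.mean(T,0).round(3),"sd",np.std(T,0).round(3),"F",np.mean(F,0).round(1));need((.5105,-.2482,.079),np.degrees(np.arctan2(R[1,2],R[0,2])))
E
python3 tq.py
```

```text
t 17.8 T [-0.008 -0.041 -0.008] sd [0.033 0.019 0.035] F [-0.1  0.   0.2]
pos [ 0.5109 -0.2484  0.08  ] yaw -8.33 shift [-0.0002  0.001  -0.0004] turn [-0.0027  0.      0.0017] F [-0.5  0.4 -0.9] T [ 0.006 -0.076  0.018] w 0.0348 q7 0.14
```

Request:
{"fn": "jog_arm", "kwargs": {
  "deltas": [
    [0,0,0,0,-0.07,0,0.02],
    [0,0,0,0,-0.07,0,0.02],
    [0,0,0,0,-0.07,0,0.02],
    [0,0,0,0,-0.05,0,0.02]
  ]
}}

```text
t: 18.25
tool_pos: [0.5114, -0.2487, 0.08]
ee_rot: [[0.123, 0.004, 0.992], [-0.992, -0.002, 0.123], [0.003, -1.0, 0.003]]
ft_force: [-0.0, 0.5, 0.1]
width: 0.0348
```

```bash
python3 tq.py
```

```text
t 18.45 T [ 0.041 -0.116  0.002] sd [0.026 0.041 0.057] F [-0.1  0.5 -0. ]
pos [ 0.5113 -0.2487  0.08  ] yaw 6.88 shift [-0.0006  0.001  -0.0007] turn [-0.0031  0.0001  0.0029] F [0.  0.8 0. ] T [ 0.011 -0.123  0.027] w 0.0348 q7 0.39
```

```bash
cat >tq.py <<'E'
from h import *
S=[]
for i in range(4):
    S.append(get_state());capture("top")
R=S[-1]["ee_rot"]
print("t",S[-1]["t"],"Tz",[round(float(s["torque"][2]),3) for s in S],"e7",[round(float(s["effort"][6]),3) for s in S],"yaw",[round(float(np.degrees(np.arctan2(s["ee_rot"][1,2],s["ee_rot"][0,2]))),2) for s in S]);need((.5105,-.2482,.079),np.degrees(np.arctan2(R[1,2],R[0,2])))
E
```

Request:
{"fn": "jog_arm", "kwargs": {
  "deltas": [
    [-0.0004,0.0005,-0.0005,-0.003,-0.05,0.003,0.02],
    [0,0,0,0,-0.05,0,0.02]
  ]
}}

```text
t: 18.7
tool_pos: [0.5115, -0.2488, 0.0801]
ee_rot: [[0.219, 0.002, 0.976], [-0.976, -0.001, 0.219], [0.001, -1.0, 0.001]]
ft_force: [-0.0, 0.2, -1.0]
width: 0.0349
```

```bash
python3 tq.py
```

```text
t 18.85 Tz [-0.111, -0.076, 0.039, -0.011] e7 [-0.423, 0.084, 0.328, 0.096] yaw [12.65, 12.76, 12.56, 12.51]
pos [ 0.5115 -0.2486  0.08  ] yaw 12.51 shift [-0.0006  0.001  -0.0008] turn [-0.0013 -0.      0.001 ] F [0.6 0.1 1.2] T [ 0.021 -0.171  0.01 ] w 0.035 q7 0.49
```

Moving torque is about 0.1, so it is still loose. The reading right after a move is the useful one, so I'll take small steps and read torque each time.

Request:
{"fn": "jog_arm", "kwargs": {
  "deltas": [
    [-0.0003,0.0005,-0.0004,0,-0.05,0,0.02],
    [0,0,0,0,-0.05,0,0.02]
  ]
}}

```text
t: 19.1
tool_pos: [0.5116, -0.2487, 0.08]
ee_rot: [[0.313, 0.003, 0.95], [-0.95, -0.001, 0.313], [0.002, -1.0, 0.002]]
ft_force: [0.3, 0.7, -1.3]
width: 0.0349
```

```bash
python3 tq.py
```

```text
t 19.25 Tz [-0.069, -0.034, -0.0, -0.036] e7 [-0.419, 0.087, 0.323, 0.094] yaw [18.24, 18.34, 18.16, 18.11]
pos [ 0.5115 -0.2486  0.08  ] yaw 18.12 shift [-0.0007  0.001  -0.0009] turn [-0.0021  0.0001  0.002 ] F [-0.9  0.   0.2] T [ 0.055 -0.158  0.01 ] w 0.0346 q7 0.58
```

Request:
{"fn": "jog_arm", "kwargs": {
  "deltas": [
    [-0.0003,0.0005,-0.0004,0,-0.05,0,0.02],
    [0,0,0,0,-0.05,0,0.02]
  ]
}}

```text
t: 19.5
tool_pos: [0.5117, -0.2486, 0.0801]
ee_rot: [[0.404, 0.004, 0.915], [-0.915, -0.002, 0.404], [0.003, -1.0, 0.003]]
ft_force: [-1.1, -0.0, -1.1]
width: 0.0348
```

```bash
python3 tq.py
```

```text
t 19.65 Tz [-0.071, -0.082, 0.033, -0.004] e7 [-0.417, 0.087, 0.319, 0.093] yaw [23.82, 23.93, 23.74, 23.7]
pos [ 0.5117 -0.2485  0.08  ] yaw 23.7 shift [-0.0008  0.001  -0.0009] turn [-0.0028  0.0001  0.0031] F [-0.5  1.   0.1] T [ 0.099 -0.253  0.043] w 0.0347 q7 0.67
```

Effort on joint 7 repeats within a few thousandths, which makes it a clean signal. The ring is still loose, 0.56 rad turned. I'll keep the step pattern identical.

Request:
{"fn": "jog_arm", "kwargs": {
  "deltas": [
    [-0.0003,0.0005,-0.0004,0,-0.05,0,0.02],
    [0,0,0,0,-0.05,0,0.02]
  ]
}}

```text
t: 19.9
tool_pos: [0.5118, -0.2485, 0.08]
ee_rot: [[0.491, 0.005, 0.871], [-0.871, -0.002, 0.491], [0.004, -1.0, 0.003]]
ft_force: [0.7, -0.5, -1.9]
width: 0.0352
```

```bash
python3 tq.py
```

```text
t 20.05 Tz [-0.147, -0.055, -0.052, 0.0] e7 [-0.415, 0.087, 0.317, 0.093] yaw [29.4, 29.52, 29.33, 29.28]
pos [ 0.5117 -0.2485  0.08  ] yaw 29.29 shift [-0.0008  0.001  -0.0009] turn [-0.0031  0.0001  0.0042] F [-0.4  0.1  1.8] T [ 0.155 -0.191 -0.003] w 0.035 q7 0.77
```

Request:
{"fn": "jog_arm", "kwargs": {
  "deltas": [
    [-0.0003,0.0005,-0.0004,0,-0.05,0,0.02],
    [0,0,0,0,-0.05,0,0.02]
  ]
}}

```text
t: 20.3
tool_pos: [0.5119, -0.2484, 0.08]
ee_rot: [[0.573, 0.006, 0.819], [-0.819, -0.003, 0.573], [0.006, -1.0, 0.003]]
ft_force: [0.1, 0.4, 0.4]
width: 0.035
```

```bash
python3 tq.py
```

```text
t 20.45 Tz [-0.104, -0.1, 0.004, -0.031] e7 [-0.414, 0.087, 0.315, 0.092] yaw [34.99, 35.1, 34.91, 34.86]
pos [ 0.5118 -0.2484  0.08  ] yaw 34.87 shift [-0.0009  0.001  -0.001 ] turn [-0.0034  0.0001  0.0055] F [0.1 1.3 0.3] T [ 0.162 -0.243  0.003] w 0.0349 q7 0.86
```

Request:
{"fn": "jog_arm", "kwargs": {
  "deltas": [
    [-0.0003,0.0005,-0.0004,-0.002,-0.05,0.003,0.02],
    [0,0,0,0,-0.05,0,0.02]
  ]
}}

```text
t: 20.7
tool_pos: [0.512, -0.2483, 0.08]
ee_rot: [[0.65, 0.004, 0.76], [-0.76, -0.002, 0.65], [0.004, -1.0, 0.002]]
ft_force: [-0.1, 0.4, 0.4]
width: 0.0348
```

```bash
python3 tq.py
```

```text
t 20.85 Tz [-0.082, 0.06, 0.034, 0.011] e7 [-0.417, 0.086, 0.313, 0.087] yaw [40.57, 40.68, 40.49, 40.45]
pos [ 0.5119 -0.2483  0.08  ] yaw 40.45 shift [-0.001  0.001 -0.001] turn [-0.0018  0.0001  0.0035] F [-0.3  1.3  1.3] T [ 0.249 -0.205 -0.045] w 0.035 q7 0.95
```

Request:
{"fn": "jog_arm", "kwargs": {
  "deltas": [
    [-0.0003,0.0005,-0.0004,0,-0.05,0,0.02],
    [0,0,0,0,-0.05,0,0.02]
  ]
}}

```text
t: 21.1
tool_pos: [0.5121, -0.2482, 0.08]
ee_rot: [[0.721, 0.005, 0.693], [-0.693, -0.002, 0.721], [0.005, -1.0, 0.002]]
ft_force: [0.5, 0.8, 0.2]
width: 0.0348
```

```bash
python3 tq.py
```

```text
t 21.25 Tz [-0.102, -0.03, 0.026, -0.002] e7 [-0.411, 0.087, 0.311, 0.087] yaw [46.15, 46.27, 46.08, 46.03]
pos [ 0.512  -0.2482  0.08  ] yaw 46.04 shift [-0.0011  0.001  -0.001 ] turn [-0.002   0.0002  0.0045] F [-0.1  0.4  1.6] T [ 0.331 -0.224 -0.012] w 0.0345 q7 1.04
```

Request:
{"fn": "jog_arm", "kwargs": {
  "deltas": [
    [-0.0003,0.0005,-0.0004,0,-0.05,0,0.02],
    [0,0,0,0,-0.05,0,0.02]
  ]
}}

```text
t: 21.5
tool_pos: [0.5121, -0.2481, 0.08]
ee_rot: [[0.785, 0.006, 0.619], [-0.619, -0.002, 0.785], [0.006, -1.0, 0.002]]
ft_force: [0.0, 0.9, -0.6]
width: 0.035
```

```bash
python3 tq.py
```

```text
t 21.65 Tz [-0.114, -0.076, -0.05, -0.04] e7 [-0.351, 0.142, 0.354, 0.126] yaw [51.73, 51.85, 51.66, 51.61]
pos [ 0.5121 -0.2481  0.0799] yaw 51.62 shift [-0.0012  0.0009 -0.001 ] turn [-0.0022  0.0001  0.0056] F [-0.3  1.2  1.6] T [ 0.319 -0.21  -0.059] w 0.0347 q7 1.14
```

Effort on joint 7 jumped by 0.06, so the ring has touched with nip at about 0.03 rad. One more identical step should give about 0.13 rad.

Request:
{"fn": "jog_arm", "kwargs": {
  "deltas": [
    [-0.0003,0.0005,-0.0004,0,-0.05,0,0.02],
    [0,0,0,0,-0.05,0,0.02]
  ]
}}

```text
t: 21.9
tool_pos: [0.5122, -0.248, 0.08]
ee_rot: [[0.842, 0.007, 0.54], [-0.54, -0.002, 0.842], [0.007, -1.0, 0.002]]
ft_force: [0.2, 0.2, 0.2]
width: 0.035
```

```bash
python3 tq.py
```

```text
t 22.05 Tz [-0.185, -0.143, -0.141, -0.083] e7 [-0.296, 0.193, 0.4, 0.171] yaw [57.3, 57.41, 57.23, 57.19]
pos [ 0.5122 -0.248   0.0799] yaw 57.2 shift [-0.0013  0.0009 -0.001 ] turn [-0.0022  0.0001  0.0066] F [0.9 0.9 2. ] T [ 0.489 -0.281 -0.101] w 0.0351 q7 1.23
```

Torque is about 0.205 N m with nip at about 0.125 rad. A small final nudge of 0.03 rad, then I'll open and rise.

Request:
{"fn": "jog_arm", "kwargs": {
  "deltas": [
    [0,0,0,0,-0.03,0,0.02],
    [0,0,0,0,0,0,0.02]
  ]
}}

```text
t: 22.3
tool_pos: [0.5122, -0.248, 0.0799]
ee_rot: [[0.856, 0.007, 0.516], [-0.516, -0.002, 0.856], [0.007, -1.0, 0.002]]
ft_force: [-0.7, 1.7, 2.2]
width: 0.0344
```

```bash
python3 tq.py
```

```text
t 22.45 Tz [-0.096, -0.146, -0.122, -0.174] e7 [0.307, 0.192, 0.15, 0.141] yaw [58.92, 58.88, 58.88, 58.89]
pos [ 0.5122 -0.248   0.0799] yaw 58.89 shift [-0.0013  0.0009 -0.0011] turn [-0.002   0.0001  0.0066] F [-0.1  0.5  2. ] T [ 0.432 -0.162 -0.104] w 0.0348 q7 1.26
```

Request:
{"fn": "jog_arm", "kwargs": {
  "deltas": [
    [0,0,0,0,0,0,0.04],
    [0,0,0,0,0,0,0.05],
    [0,0,0,0,0,0,0.07],
    [0,0,0,0,0,0,0.07],
    [0,0,0,0,0,0,0.07],
    [0,-0.02,0,0,0,0,0.07],
    [0,-0.03,0,0,0,0,0.07],
    [0,-0.03,0,0,0,0,0.07],
    [0,-0.03,0,0,0,0,0.07],
    [0,-0.02,0,0,0,0,0.07],
    [0,0,0,0,0,0,0.07]
  ]
}}

```text
t: 23.6
tool_pos: [0.5087, -0.2491, 0.2119]
ee_rot: [[0.856, 0.001, 0.517], [-0.517, -0.002, 0.856], [0.002, -1.0, -0.001]]
ft_force: [-0.2, 0.1, -0.8]
width: 0.0702
```

```bash
python3 - <<'E'
from h import *
need((.51,-.248,.2),58.9)
c=capture("scene");w=capture("wrist");t=capture("top")
b=cv2.resize(c[120:260,60:200],(400,400),interpolation=cv2.INTER_CUBIC)
a=cv2.resize(w[100:240,180:320],(400,400),interpolation=cv2.INTER_CUBIC)
cv2.imwrite("pics/w7.png",np.hstack([a,b]))
d=cv2.absdiff(t,cv2.imread("pics/top.png")).max(2)
for n,(u,v) in dict(inkA=(258,130),inkB=(315,129),inkC=(290,288),steel=(194,222),black=(151,227)).items(): print(n,d[v-12:v+12,u-12:u+12].mean().round(1))
E
```

```text
pos [ 0.5087 -0.2491  0.2119] yaw 58.9 shift [0.0005 0.0119 0.0017] turn [ 0.0015 -0.      0.0017] F [-0.2  0.1 -0.8] T [ 0.023 -0.198  0.02 ] w 0.0702 q7 1.33
inkA 4.1
inkB 4.1
inkC 39.2
steel 4.0
black 3.9
```

View pics/w7.png

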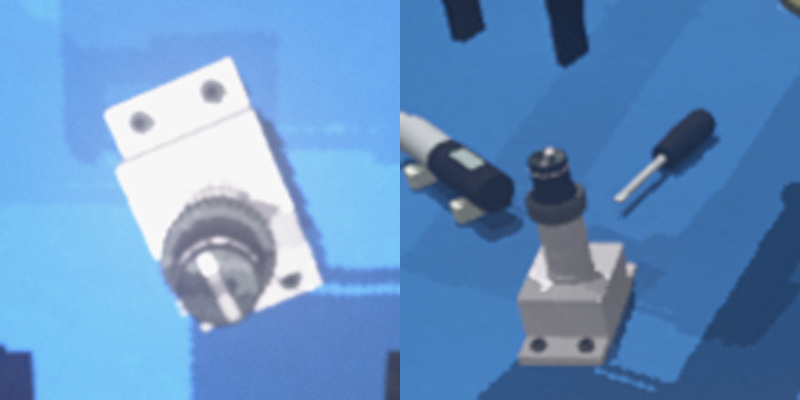

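The wrist crop shows the coin slot, (203,262)–(235,318), parallel to the block's long edge, and the machine upright on its shoulder. The top picture differs around ink_c, possibly from arm shadow or occlusion, so I'll check it in the scene view.

```bash
python3 - <<'E'
from h import *
c=capture("scene");t=capture("top");o=cv2.imread("pics/scene.png");ot=cv2.imread("pics/top.png")
r=cv2.matchTemplate(c[130:210,190:260],o[148:190,214:238],cv2.TM_CCOEFF_NORMED);_,v,_,l=cv2.minMaxLoc(r);print(v,l,"expect",(24,18))
cv2.imwrite("pics/w8.png",np.hstack([cv2.resize(x,(260,390),interpolation=cv2.INTER_CUBIC) for x in (o[140:200,205:245],c[140:200,205:245],t[258:318,270:310])]))
E
```

```text
0.8672454357147217 (24, 18) expect (24, 18)
```

View pics/w8.png

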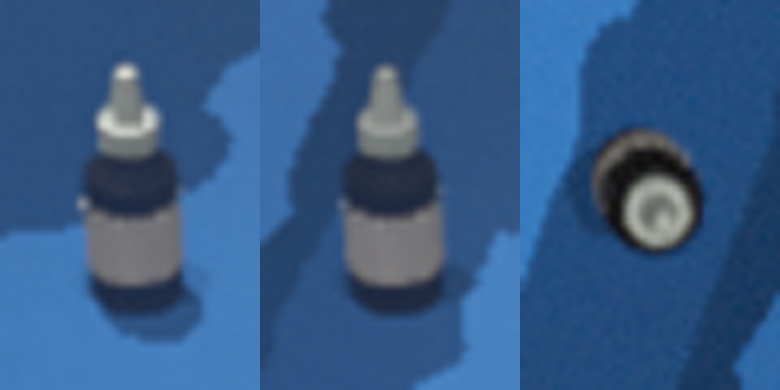

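The bottle is in the same place and only the arm's shadow changed. Everything is in order, so I'll hand in.

```bash
python3 -c "
from plant import *
print(finish_job())"
```

```text
the job is handed in; nothing more can be done
None
```

The short machine stands nose down in the holding block with its flats home, and its ring is turned to about hand-tight. I handed the job in at about 24 s; `finish_job()` gave no verdict.

- **Seating:** The nose first caught on the slot's bevel at about 9 N. I lifted, shifted about 1.5 mm by the side forces, and it then slid in freely. It seated at TCP z 0.1084 m against 0.1085 m expected, with about 14 N of contact.
- **Ring:** I turned it anticlockwise and saw the touch as a jump in the joint-7 effort after about 1.0 rad. I stopped about 0.15–0.16 rad past touch. The last moving reading, just before a final 0.03 rad nudge, was about 0.2 N m, so I put the final torque near 0.22 N m. That is an estimate, because the wrist torque reading is noisy (about ±0.05 N m).
- **Last checks:** The machine is upright with its shoulder on the block, the coin slot is parallel to the block's long axis, and the gripper is clear above it with no load. The two grips and ink bottles a and b look unchanged from above.
- **Disagreements:**
  - The wrist and top cameras placed the slot about 3 mm apart; I settled it by contact.
  - The picture around ink bottle c differed from the first one. A closer look showed only the arm's shadow had moved, not the bottle.

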